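# Balance the light bar on its single-post stand

### The job

Lift the LED light bar off its charging dock, find the point where it balances (a battery hidden inside makes one half heavier), and set the bar gently on the small pad of the single-post stand so that it stays there level on its own when you let go. Never let the bar tip by more than about ten degrees, do not drop it or press it hard on the stand (the pad is sprung and must not be pushed to its stop), and leave the mouse, figurine, power adapter and mug alone.

Things in the scene. Friction and masses are not known exactly. Their poses are not given: they have to be found in the camera images.
- bar: White LED light bar 380 (x) x 34 (y) x 20 mm (z), 0.6 to 0.75 kg; blue cap at its +x end, black at -x. Origin: middle of its underside. A heavy battery is fixed unseen inside: the balance point is on the centre line, within 90 mm of the middle, to either side. Starts loose and level on the dock's rests, underside 40 mm above the desk; grip across its width from above.
- dock: Dark dock fixed to the desk: base plate 340 x 70 x 8 mm, two grey rests, 16 mm long, at x = -150 and +150 mm, carrying the bar 40 mm above the desk, with lips 8 mm tall and 6 mm off each side of the bar. The bar lies along its x, within 10 mm of centred; between the rests the space under it is free. Origin: centre of its underside, x along its length, z up.
- stand: Stand fixed to the desk: dark steel foot 96 mm across, 12 mm thick, an 18 mm post, on top a flat black pad 26 x 26 x 8 mm, top face 75 mm above the desk. The pad is sprung straight down, 2.5 N per mm, at most 8 mm: it sinks 2 to 3 mm under the bar. Only the pad carries the bar, so the balance point must lie over it; the bar may point any way. Origin: centre of the underside, z up.
- stand_pad (a point): Centre of the top face of the stand's pad, 75 mm above the desk while unloaded; it goes down with the pad.
- mouse: Bystander: black computer mouse 100 x 58 x 33 mm. Origin: centre of its underside.
- figurine: Bystander: small red toy figure, 34 mm foot, 63 mm tall. Origin: centre of its underside.
- adapter: Bystander: black laptop power adapter 75 x 48 x 30 mm. Origin: centre of its underside.
- mug: Bystander: white mug, 76 mm across, 85 mm tall (empty), standing to the left. Origin: centre of its underside.
Not all that is in view belongs to the job. Leave any green look-alike of the stand alone.

How it is judged:
By the outcome, as a careful person would: the job done as asked, in the order asked, and still so for the second after the job is handed in, with the robot touching nothing.
It also fails if it takes over 54 s, if anything falls off the work surface, if the arm or the gripper's body presses on something with over 40 N, if the wrist force passes 120 N, or if a joint passes its speed limit or range.

### The arm

A 7-joint arm with a two-finger parallel gripper is mounted at the origin on the work surface. World frame = base frame: x ahead of the robot, y to its left, z up, the work surface at z = 0. Lengths are in m, angles in rad, forces in N, time in s.
With the tool pointing down it reaches from about 0.425 to 0.875 m from the base axis. Payload 4.7 kg.
Tool frame: the origin (TCP) lies midway between the tips of the shut fingers; the grasp point (between the pads) lies 19 mm behind it (ctrl.grip_depth is the distance from the TCP to the grasp point, in m); z points along the fingers, y is the direction in which the jaws open and shut (so a half turn about z gives the same grasp; the last joint's range is limited). The gripper opens to 87 mm and grips with 3 to 60 N. Pads are 19 mm wide; open, the fingers measure 117 mm over their backs; the gripper's body (75 mm by 190 mm) begins 51 mm behind the grasp point.
Start: joints at [1.23, 0.321, -0.07, 1.45, 0.023, 1.371, -0.057], TCP at [0.226, -0.61, 0.193] pointing down, gripper open.
Joint ranges: [-2.86, 2.86], [-0.3, 2.09], [-1.38, 1.24], [0.06, 2.45], [-1.56, 4.7], [0.09, 2.05], [-2.69, 2.69]. Speed limits (rad/s): [2.57, 2.57, 3.14, 3.14, 3.14, 3.14, 3.14].

### API

Orientations are given as a rotation vector (axis times angle).
In Python, from bench import ctrl gives the robot as it stands. The module is installed in compiled form; this text tells all that it offers.
- The arm moves only by the shell command python3 -m inch 'ROWS' [FORCE]. ROWS is JSON, a list of rows, each a list of 5 numbers: the opening, from -1 (shut) to 1 (fully open), so that 0 is half open, then the shift along the tool's x, y, z in mm, then the turn about the tool's z in rad. In form: [[fingers, tx, ty, tz, twist], ...]. A call has 1 to 5 rows; each row shifts and turns the pose as measured when the row begins, along the tool's axes as they then stand; what a row does not reach is not made up. A row lasts 1/8 s, in which the tool goes at most 62.5 mm and 10.7 degrees, less where a joint would pass 70% of its speed; a pose out of reach is approached as far as the arm can. A call is refused whole if a number of a shift passes 62.5 or a number of a turn 0.188, either way. A call with a gripper value outside its range is refused whole. The fingers move at their own pace and stop on an object; FORCE is the grip in N (left out, the last holds). Time passes only in rows, so rows that do not move let the fingers close. It gives the time, the measured TCP pose, the force and the opening at its end, in the units of the state.
- ctrl.get_state(): the state, without advancing time (a new reading comes with each control period).
- ctrl.get_image(name): name is "scene" or "top" or "wrist"; returns a dict with "color" (480x640x3 uint8, red, green, blue), "range_z" (480x640 float32, m along the optical axis (not along the pixel's ray), 0 where there is no reading), "K" (3x3 intrinsics, pixels), "R" (3x3) and "t" (3): a world point X has camera coordinates R X + t. Camera axes: x right, y down, z forward; pixel columns grow to the right and rows downward; lengths in m; the calibration is good to about 2 mm. The wrist camera is an equidistant fisheye: a pixel r from the principal point sees the ray r / f radians off the axis. A picture is of the moment at which its call begins.
- ctrl.close_job(): hands the job in, once; it reports no verdict.
The state is a dict: "time": time; "joint_positions": joint angles; "qd": joint speeds; "joint_torque": joint torques, N m; "position": TCP position; "tool_rot": TCP orientation; "ft_force": force on the tool from outside, world axes, zero at the start; "torque": the same for the moment, N m; "grip_width": opening from 0.0 (shut) to 1.0 (fully open).
Only numpy, scipy, OpenCV 4.12 (cv2) and the standard library are available. Lean on these libraries where they do the work, as an engineer would, in place of code of your own. Each camera call takes 0.05 s, during which the arm holds its last target. There are 200 camera calls.

## Working session

There is one attempt and no reset: what is moved stays moved. The work goes in short steps, Python scripts to look and compute and a shell command to move; the robot and the scene stay as the last step left them, time stands still between calls to the robot, and variables do not carry over. Pictures are saved under pics/ and viewed, about 8 in all and at most 12, crops included, and the job is handed in when it is done.

```bash
mkdir -p pics; cat > h.py <<'E'
import numpy as np, cv2
from bench import ctrl
from scipy.spatial.transform import Rotation as Ro
def snap(n,f=None):
    im=ctrl.get_image(n)
    if f: cv2.imwrite('pics/'+f,im['color'][:,:,::-1])
    return im
def cloud(im):
    K,R,t=im['K'],im['R'],im['t']; z=im['range_z']
    v,u=np.mgrid[:480,:640]
    c=np.stack([(u-K[0,2])/K[0,0]*z,(v-K[1,2])/K[1,1]*z,z],-1)
    return (c-t)@R   # R^T(c-t)
E
python3 - <<'E'
from h import *
s=ctrl.get_state(); print({k:np.round(v,3) for k,v in s.items()}); print(Ro.from_rotvec(s['tool_rot']).as_matrix().round(3))
a=snap('top');b=snap('scene')
np.savez('im0.npz',top=a['color'],topP=cloud(a),sc=b['color'],scP=cloud(b),topz=a['range_z'],scz=b['range_z'])
cv2.imwrite('pics/a.png',a['color'][:,:,::-1]);cv2.imwrite('pics/b.png',b['color'][:,:,::-1])
for i in(a,b):print(i['K'],(-i['R'].T@i['t']))
E
```

```text
{'time': np.float64(0.0), 'joint_positions': array([ 1.23 ,  0.322, -0.07 ,  1.452,  0.023,  1.371, -0.057]), 'qd': array([ 0.001,  0.001, -0.   , -0.   , -0.002, -0.001, -0.001]), 'joint_torque': array([ 0.0000e+00, -4.9129e+01, -4.0400e-01, -3.1253e+01, -6.4000e-02,
        4.4000e-02,  0.0000e+00]), 'position': array([ 0.226, -0.609,  0.192]), 'tool_rot': array([-3.09e+00, -5.54e-01,  1.00e-03]), 'ft_force': array([-0.809, -0.109, -0.345]), 'torque': array([-0.041,  0.056,  0.069]), 'grip_width': np.float64(1.0)}
[[ 0.938  0.347 -0.001]
 [ 0.347 -0.938  0.002]
 [-0.    -0.002 -1.   ]]
[[597.59568967   0.         323.40248857]
 [  0.         597.59568967 242.22400565]
 [  0.           0.           1.        ]] [0.48704808 0.02172055 1.78020562]
[[467.86598918   0.         319.8008592 ]
 [  0.         467.86598918 241.59661672]
 [  0.           0.           1.        ]] [1.26668919 0.64933485 0.78017161]
```

View pics/a.png

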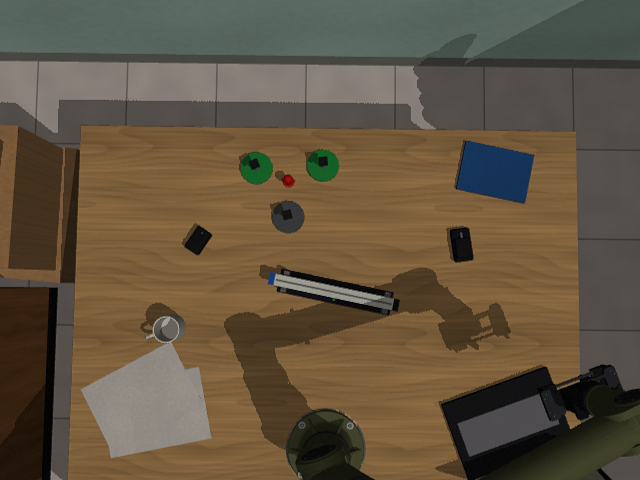

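View pics/b.png

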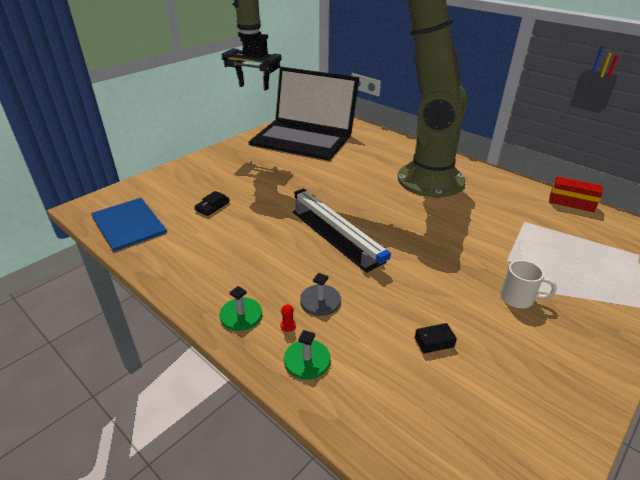

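Top view: the bar runs from its blue cap (272,279) to its black cap (398,305). There are three stand candidates: a dark grey foot at (288,217) and two green ones at (256,167) and (322,165). The grey one fits "dark steel foot", and the green ones are the look-alikes. The figurine is at (288,180).

```bash
cat > m.py <<'E'
from h import *
d=np.load('im0.npz'); c=d['top'];P=d['topP']
hsv=cv2.cvtColor(c,cv2.COLOR_RGB2HSV)
def box(name,u0,u1,v0,v1,m,z0,z1):
    k=np.zeros(m.shape,bool);k[v0:v1,u0:u1]=1
    k&=m&(P[...,2]>z0)&(P[...,2]<z1)
    q=P[k]; 
    if len(q)<5: print(name,len(q));return
    r=cv2.minAreaRect(q[:,:2].astype(np.float32)*1000)
    print(name,len(q),'mean',q.mean(0).round(4),'zmed',np.median(q[:,2]).round(4),'rect',np.round(r[0],1),np.round(r[1],1),round(r[2],1)); return q
al=np.ones(c.shape[:2],bool)
H,S,V=[hsv[...,i] for i in range(3)]
box('bar all',255,410,260,320,al,.05,.075)
box('blue',255,300,265,295,(H>100)&(H<130)&(S>120),.045,.08)
box('dock lips',255,410,260,320,al,.01,.05)
box('pad',265,310,195,240,al,.06,.09)
box('foot',265,310,195,240,al,.007,.02)
box('green1',235,278,148,190,al,.05,.09);box('green2',300,345,145,190,al,.05,.09)
box('fig',275,300,170,190,(S>180)&((H<8)|(H>172)),.005,.08)
box('adapter',180,215,220,260,al,.02,.04);box('mouse',445,480,222,268,al,.02,.04);box('mug',145,185,310,345,al,.06,.1)
for (u,v) in [(287,214),(272,279),(398,305),(335,292)]: print(u,v,P[v,u].round(4))
cr=c[150:330,230:420];cv2.imwrite('pics/c.png',cv2.resize(cr,None,fx=3.3,fy=3.3,interpolation=cv2.INTER_NEAREST)[:,:,::-1])
E
python3 m.py
```

```text
bar all 1594 mean [ 0.4541 -0.0174  0.0609] zmed 0.061 rect [454. -18.] [380.1  60.9] 78.5
blue 63 mean [0.4908 0.1606 0.0614] zmed 0.0618 rect [490.9 160.9] [14.6 32.5] 81.1
dock lips 706 mean [ 0.4535 -0.0179  0.017 ] zmed 0.0127 rect [458.4 -10.9] [170.7 445.4] 0.5
pad 86 mean [0.6736 0.118  0.0749] zmed 0.0748 rect [674.1 117.9] [27.1 25.5] 15.0
foot 686 mean [0.6738 0.1183 0.0124] zmed 0.0121 rect [675.  120.8] [129.2 131.1] 0.6
green1 86 mean [0.8197 0.2145 0.0751] zmed 0.0746 rect [820.2 214.6] [26.2 25.7] 22.0
green2 82 mean [0.8295 0.0155 0.0741] zmed 0.0744 rect [830.3  15.3] [26.7 23.2] 0.5
fig 112 mean [0.7772 0.1176 0.0443] zmed 0.0546 rect [778.9 117.4] [25.9 35. ] 4.5
adapter 413 mean [0.6003 0.3812 0.0302] zmed 0.0302 rect [600.8 382.2] [49.7 74.8] 56.6
mouse 483 mean [ 0.5937 -0.3955  0.0292] zmed 0.0289 rect [ 595.1 -395.2] [98.9 58.4] 9.0
mug 259 mean [0.3433 0.4594 0.079 ] zmed 0.0814 rect [346.8 464.4] [99.1 73.8] 84.1
287 214 [0.675  0.117  0.0769]
272 279 [0.4889 0.1588 0.0568]
398 305 [ 0.4179 -0.2035  0.0613]
335 292 [ 0.4533 -0.0227  0.0577]
```

View pics/c.png

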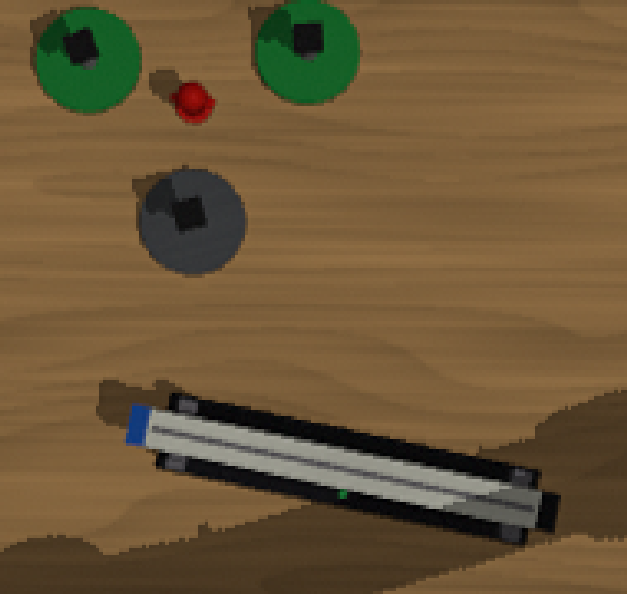

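The crop shows the grey-footed stand at crop (190,213) with its pad clear. It is the only non-green one, its pad is at height 0.075 and measures 26 mm, so it is the right stand. The bar's size and height check out too, at 380 mm long and z 0.061. Next I'll move over the bar.

```bash
cat > plan.py <<'E'
# usage: plan.py x y z baryaw_deg nrows : rows from the current pose to the goal
import sys; from h import *
x,y,z,yaw=map(float,sys.argv[1:5]); n=int(sys.argv[5])
s=ctrl.get_state(); R=Ro.from_rotvec(s['tool_rot']).as_matrix(); p=s['position']
a0=np.arctan2(R[1,0],R[0,0]); d=(np.radians(yaw)-a0+np.pi/2)%np.pi-np.pi/2
D=np.array([x,y,z])-p
print('t',round(float(s['time']),2),'p',p.round(4),'yaw',np.degrees(a0).round(2),'tilt',np.degrees(np.arccos(-R[2,2])).round(2),'F',s['ft_force'].round(2),'M',s['torque'].round(3),'g',round(float(s['grip_width']),3),'q',s['joint_positions'].round(2))
print('to go world mm',(D*1000).round(1),'turn',np.degrees(d).round(2))
for i in range(n):
    a=a0+d*i/n; X=np.array([np.cos(a),np.sin(a)]);Y=np.array([np.sin(a),-np.cos(a)])
    q=D/n*1000; print('[1, %.0f, %.0f, %.1f, %.3f]'%(X@q[:2],Y@q[:2],-q[2],-d/n))
E
python3 plan.py 0.454 -0.018 0.16 78.5 12
```

```text
t 0.1 p [ 0.2256 -0.609   0.1921] yaw 20.33 tilt 0.1 F [0.35 0.8  0.04] M [-0.018 -0.014 -0.004] g 1.002 q [ 1.23  0.32 -0.07  1.45  0.02  1.37 -0.06]
to go world mm [228.4 591.  -32.1] turn 58.17
[1, 35, -40, 2.7, -0.085]
[1, 38, -36, 2.7, -0.085]
[1, 41, -33, 2.7, -0.085]
[1, 44, -30, 2.7, -0.085]
[1, 46, -26, 2.7, -0.085]
[1, 48, -22, 2.7, -0.085]
[1, 50, -18, 2.7, -0.085]
[1, 51, -13, 2.7, -0.085]
[1, 52, -9, 2.7, -0.085]
[1, 53, -5, 2.7, -0.085]
[1, 53, -0, 2.7, -0.085]
[1, 53, 4, 2.7, -0.085]
```

```bash
python3 -m inch '[[1,45,-20,0,-0.085],[1,45,-20,0,-0.085],[1,45,-20,0,-0.085],[1,45,-20,0,-0.085],[1,45,-20,0,-0.085]]' 40 && python3 plan.py 0.454 -0.018 0.16 78.5 10
```

```text
time: 0.72
position: [0.3679, -0.4081, 0.1883]
tool_rot: [-2.898, -1.198, 0.005]
ft_force: [0.6, -0.4, 1.2]
grip_width: 0.998
t 0.72 p [ 0.3679 -0.4081  0.1883] yaw 44.91 tilt 0.38 F [ 0.58 -0.35  1.23] M [-0.001 -0.046 -0.01 ] g 0.998 q [ 1.03  0.13 -0.26  1.7   0.03  1.33 -0.03]
to go world mm [ 86.1 390.1 -28.3] turn 33.59
[1, 34, -22, 2.8, -0.059]
[1, 35, -20, 2.8, -0.059]
[1, 36, -17, 2.8, -0.059]
[1, 37, -15, 2.8, -0.059]
[1, 38, -13, 2.8, -0.059]
[1, 38, -11, 2.8, -0.059]
[1, 39, -9, 2.8, -0.059]
[1, 39, -6, 2.8, -0.059]
[1, 40, -4, 2.8, -0.059]
[1, 40, -2, 2.8, -0.059]
```

```bash
python3 -m inch '[[1,40,-20,3,-0.07],[1,41,-18,3,-0.07],[1,42,-16,3,-0.07],[1,42,-14,3,-0.07],[1,42,-12,3,-0.07]]' >/dev/null && python3 -m inch '[[1,42,-10,3,-0.06],[1,42,-8,3,-0.06],[1,42,-6,3,-0.06],[1,42,-3,3,-0.06]]' && python3 plan.py 0.454 -0.018 0.14 78.5 2
```

```text
time: 1.85
position: [0.4574, -0.011, 0.1595]
tool_rot: [-2.4, -2.014, 0.004]
ft_force: [1.1, 0.8, 0.1]
grip_width: 0.999
t 1.85 p [ 0.4574 -0.011   0.1595] yaw 80.02 tilt 0.51 F [1.1  0.81 0.12] M [-0.039 -0.128  0.003] g 0.999 q [ 0.66 -0.05 -0.66  1.93 -0.04  1.26 -0.17]
to go world mm [ -3.4  -7.  -19.5] turn -1.52
[1, -4, -1, 9.7, 0.013]
[1, -4, -1, 9.7, 0.013]
```

```bash
python3 -m inch '[[0.6,-4,-1,25,0.013],[0.6,-4,-1,25,0.013],[0.6,0,0,20,0],[0.6,0,0,0,0]]' >/dev/null; python3 plan.py 0.454 -0.018 0.034 78.5 3; python3 - <<'E'
from h import *
snap('wrist','d.png')
E
```

```text
t 2.35 p [ 0.4528 -0.0134  0.0871] yaw 79.04 tilt 0.54 F [-0.36 -0.2   0.12] M [-0.002 -0.087 -0.029] g 0.804 q [ 0.65  0.02 -0.67  2.02  0.01  1.11 -0.22]
to go world mm [  1.2  -4.6 -53.1] turn -0.54
[1, -1, 1, 17.7, 0.003]
[1, -1, 1, 17.7, 0.003]
[1, -1, 1, 17.7, 0.003]
```

View pics/d.png

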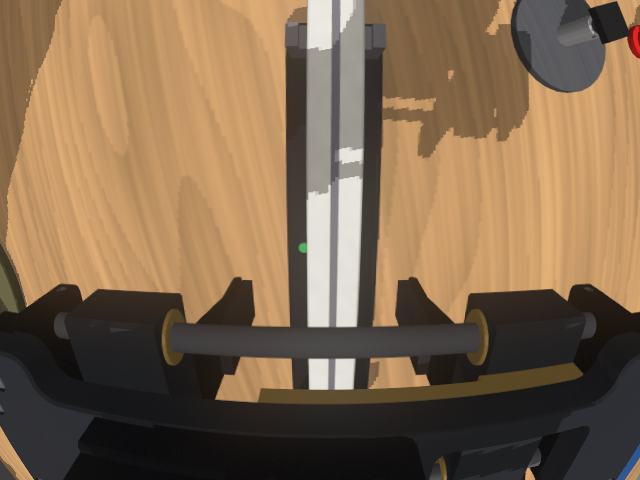

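Wrist view: the bar runs between the fingers, with its centre at about column 335 and the finger midpoint at about 325. The jaws need a few mm in tool +y. The stand is visible at upper right.

```bash
python3 -m inch '[[0.6,-2,1,20,0.003],[0.6,-1,1,18,0.003],[0.6,-1,1,14,0.003],[0.6,0,0,0,0]]' >/dev/null; python3 plan.py 0.456 -0.018 0.034 78.5 1; python3 - <<'E'
from h import *
im=snap('wrist'); cv2.imwrite('pics/e.png',im['color'][200:420,150:500,::-1])
E
```

```text
t 2.9 p [ 0.4592 -0.0186  0.0385] yaw 78.44 tilt 0.19 F [-0.38  0.33 -0.11] M [ 0.001 -0.034 -0.01 ] g 0.798 q [ 0.64  0.1  -0.67  2.07  0.07  1.   -0.27]
to go world mm [-3.2  0.6 -4.5] turn 0.06
[1, -0, -3, 4.5, -0.001]
```

View pics/e.png

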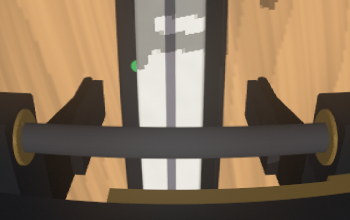

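The bar is now within about 1.5 mm of centred (bar at crop column 172, fingers' midpoint 175). Next I'll go down the rest of the way and close.

```bash
python3 -m inch '[[0.5,0,-1.5,4,0],[0,0,0,0,0],[-0.3,0,0,0,0],[-0.5,0,0,0,0],[-1,0,0,0,0]]' 50; python3 -m inch '[[-1,0,0,0,0],[-1,0,0,0,0]]'; python3 plan.py 0.456 -0.018 0.034 78.5 1
```

```text
time: 3.58
position: [0.4599, -0.0183, 0.0369]
tool_rot: [2.432, 1.986, 0.008]
ft_force: [-0.1, -0.2, 0.2]
grip_width: 0.377
time: 3.82
position: [0.4599, -0.0183, 0.0369]
tool_rot: [2.432, 1.986, 0.008]
ft_force: [-0.1, 0.3, -0.9]
grip_width: 0.156
t 3.83 p [ 0.4599 -0.0183  0.0369] yaw 78.45 tilt 0.32 F [-0.11  0.26 -0.93] M [ 0.023 -0.011  0.018] g 0.156 q [ 0.63  0.1  -0.67  2.07  0.07  0.99 -0.27]
to go world mm [-3.9  0.3 -2.9] turn 0.05
[1, -1, -4, 2.9, -0.001]
```

The opening of 0.156 (13.6 mm) is narrower than the 34 mm bar, so something is wrong. I'll look before moving on.

```bash
python3 - <<'E'
from h import *
s=ctrl.get_state();print(s['grip_width'],s['ft_force'],s['torque'])
a=snap('scene')['color'][150:320,230:430]; w=snap('wrist')['color'][150:480,120:520]
a=cv2.resize(a,None,fx=2,fy=2,interpolation=cv2.INTER_CUBIC)[:330]
cv2.imwrite('pics/f.png',np.hstack([a,cv2.resize(w,(400,330))[:a.shape[0]]])[:,:,::-1])
E
```

```text
0.15646697592081954 [-0.10712589  0.25733888 -0.92588385] [ 0.02299028 -0.01098363  0.01750521]
```

View pics/f.png

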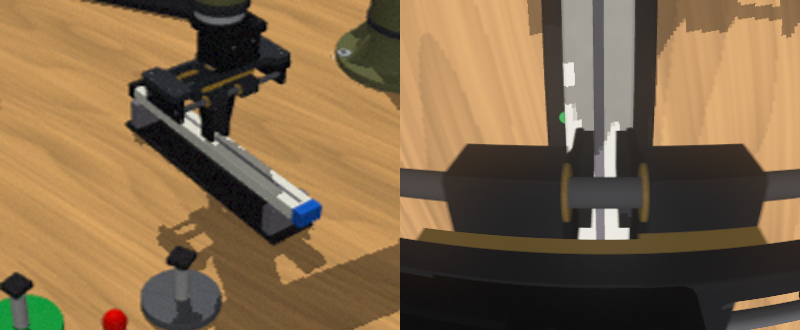

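```bash
python3 - <<'E'
from h import *
for n in('scene','top'):
    im=snap(n);P=cloud(im);c=im['color'].astype(int)
    w=(c.min(-1)>100)&(c.max(-1)-c.min(-1)<30)
    k=w&(abs(P[...,0]-.455)<.06)&(abs(P[...,1]+.018)<.2)&(P[...,2]>.03)&(P[...,2]<.09)
    q=P[k];print(n,'white',len(q),np.percentile(q[:,2],[5,25,50,75,95]).round(4))
    r=cv2.minAreaRect((q[:,:2]*1000).astype(np.float32));print(r)
    d=(c.max(-1)<70)&(np.hypot(P[...,0]-.458,P[...,1]+.018)<.03)&(P[...,2]>.03)
    q=P[d]; print('dark near tool',len(q),np.percentile(q[:,2],[0,2,10,50]).round(4) if len(q) else '')
    if n=='scene':
        np.savez('s1.npz',c=im['color'],P=P)
        for z in np.arange(.04,.13,.01):
            k=d&(abs(P[...,2]-z)<.005); 
            if k.sum(): print(z.round(3),k.sum(),P[k].min(0).round(3),P[k].max(0).round(3))
E
```

```text
scene white 923 [0.0462 0.0537 0.0603 0.0619 0.0635]
((456.0876159667969, -20.566192626953125), (347.0359802246094, 51.74957275390625), 80.15269470214844)
dark near tool 874 [0.0417 0.0747 0.0944 0.1953]
0.04 1 [ 0.469 -0.041  0.042] [ 0.469 -0.041  0.042]
0.06 1 [ 0.463 -0.018  0.062] [ 0.463 -0.018  0.062]
0.07 17 [ 0.455 -0.032  0.068] [ 0.474 -0.007  0.075]
0.08 35 [ 0.453 -0.03   0.075] [ 0.476 -0.008  0.085]
0.09 35 [ 0.448 -0.031  0.085] [ 0.476 -0.007  0.095]
0.1 34 [ 0.451 -0.03   0.095] [ 0.477 -0.008  0.105]
0.11 42 [ 0.45  -0.035  0.105] [ 0.481 -0.005  0.115]
0.12 32 [ 0.445 -0.03   0.115] [ 0.482 -0.007  0.125]
top white 515 [0.0543 0.0581 0.0608 0.0639 0.0674]
((454.3411560058594, -18.10577392578125), (347.002685546875, 32.84574890136719), 78.49656677246094)
dark near tool 609 [0.3957 0.4613 0.4686 0.4772]
```

```bash
python3 - <<'E'
from h import *
print(ctrl.grip_depth, [a for a in dir(ctrl) if a[0]!='_'])
def prof(c,P,x,y,z0):
    d=(c.astype(int).max(-1)<110)&(np.hypot(P[...,0]-x,P[...,1]-y)<.12)&(P[...,2]>z0-.03)
    for z in np.arange(z0-.03,z0+.16,.01):
        k=d&(abs(P[...,2]-z)<.005)
        if k.sum(): print(round(z-z0,3),k.sum(),P[k].min(0)[:2].round(3),P[k].max(0)[:2].round(3))
d=np.load('im0.npz');print('initial');prof(d['sc'],d['scP'],.226,-.61,.193)
d=np.load('s1.npz');print('now');prof(d['c'],d['P'],.46,-.018,.037)
E
```

```text
0.0187 ['MotionError', 'close_job', 'get_image', 'get_state', 'grip_depth']
initial
0.03 11 [ 0.197 -0.658] [ 0.253 -0.56 ]
0.04 32 [ 0.198 -0.66 ] [ 0.257 -0.557]
0.05 29 [ 0.196 -0.662] [ 0.258 -0.556]
0.06 32 [ 0.195 -0.658] [ 0.258 -0.557]
0.07 35 [ 0.2   -0.662] [ 0.258 -0.554]
0.08 38 [ 0.194 -0.666] [ 0.26  -0.551]
0.09 29 [ 0.204 -0.664] [ 0.26  -0.547]
0.1 37 [ 0.174 -0.681] [ 0.292 -0.516]
0.11 135 [ 0.164 -0.679] [ 0.294 -0.517]
0.12 168 [ 0.162 -0.681] [ 0.293 -0.518]
0.13 140 [ 0.163 -0.687] [ 0.295 -0.51 ]
0.14 319 [ 0.165 -0.713] [ 0.293 -0.512]
0.15 89 [ 0.19  -0.682] [ 0.276 -0.528]
now
-0.03 773 [ 0.425 -0.137] [0.515 0.095]
-0.02 61 [ 0.431 -0.134] [0.508 0.082]
0.0 5 [ 0.455 -0.107] [0.495 0.089]
0.01 27 [ 0.455 -0.126] [0.497 0.086]
0.02 42 [ 0.438 -0.136] [0.482 0.09 ]
0.03 53 [ 0.443 -0.091] [0.484 0.098]
0.04 37 [ 0.453 -0.035] [ 0.476 -0.007]
0.05 32 [ 0.448 -0.031] [ 0.475 -0.007]
0.06 36 [ 0.451 -0.033] [ 0.477 -0.008]
0.07 39 [ 0.451 -0.031] [ 0.48  -0.005]
0.08 41 [ 0.445 -0.035] [ 0.481 -0.007]
0.09 6 [ 0.445 -0.022] [ 0.482 -0.007]
0.1 38 [ 0.38  -0.072] [0.553 0.03 ]
0.11 188 [ 0.381 -0.072] [0.554 0.034]
0.12 294 [ 0.378 -0.071] [0.555 0.033]
0.13 219 [ 0.376 -0.075] [0.56  0.035]
0.14 590 [ 0.364 -0.073] [0.561 0.036]
0.15 166 [ 0.375 -0.063] [0.557 0.033]
```

The depth profile shows the fingertips and the gripper's body both about 27 mm higher than the reported TCP z implies, both at the start and now. The reported z therefore reads about 27 mm low, and the fingers closed above the bar without touching it (force ≈ 0, bar still at 0.061). I'll open, go down that extra amount and check.

```bash
python3 -m inch '[[0.5,0,0,-4,0],[0.5,0,0,0,0],[0.5,0,0,0,0],[0.5,0,0,0,0]]' ; python3 -m inch '[[0.5,0,0,12,0],[0.5,0,0,12,0],[0.5,0,0,8,0],[0.5,0,0,0,0]]'; python3 plan.py 0.4599 -0.018 0.007 78.5 1;  python3 - <<'E'
from h import *
im=snap('scene');P=cloud(im);c=im['color'].astype(int);np.savez('s2.npz',c=im['color'],P=P)
d=(c.max(-1)<110)&(np.hypot(P[...,0]-.46,P[...,1]+.018)<.12)
for z in np.arange(.07,.14,.01):
    k=d&(abs(P[...,2]-z)<.005)
    if k.sum(): print(z.round(3),k.sum(),P[k].min(0)[:2].round(3),P[k].max(0)[:2].round(3))
E
```

```text
time: 4.53
position: [0.46, -0.0183, 0.0413]
tool_rot: [2.432, 1.985, 0.009]
ft_force: [-0.6, -0.4, 0.2]
grip_width: 0.394
time: 5.03
position: [0.4591, -0.0181, 0.0061]
tool_rot: [2.433, 1.987, 0.007]
ft_force: [-0.1, 0.4, 0.3]
grip_width: 0.74
t 5.03 p [ 0.4591 -0.0181  0.0061] yaw 78.46 tilt 0.24 F [-0.12  0.35  0.25] M [-0.022 -0.101  0.019] g 0.74 q [ 0.62  0.15 -0.67  2.1   0.11  0.93 -0.31]
to go world mm [0.8 0.1 0.9] turn 0.04
[1, 0, 1, -0.9, -0.001]
0.07 48 [ 0.419 -0.04 ] [0.506 0.071]
0.08 44 [ 0.414 -0.037] [0.508 0.003]
0.09 37 [ 0.415 -0.03 ] [ 0.51  -0.001]
0.1 13 [ 0.414 -0.023] [ 0.425 -0.001]
0.11 89 [ 0.382 -0.074] [0.554 0.033]
0.12 236 [ 0.383 -0.072] [0.553 0.034]
0.13 244 [ 0.377 -0.075] [0.557 0.035]
0.14 213 [ 0.38  -0.073] [0.559 0.036]
```

```bash
python3 -m inch '[[-1,0,0,0,0],[-1,0,0,0,0],[-1,0,0,0,0],[-1,0,0,0,0]]' 40;python3 -m inch '[[-1,0,0,0,0]]'; for i in 1 2 3; do python3 -m inch '[[-1,0,0,0,0]]' >/dev/null;  python3 plan.py 0.4599 -0.018 0.007 78.5 0|head -1; done
```

```text
time: 5.58
position: [0.4587, -0.018, 0.007]
tool_rot: [-2.433, -1.986, -0.005]
ft_force: [-2.1, 0.3, 2.0]
grip_width: 0.386
time: 5.7
position: [0.4586, -0.018, 0.007]
tool_rot: [-2.433, -1.987, -0.005]
ft_force: [1.7, -0.5, -1.6]
grip_width: 0.383
t 5.83 p [ 0.4587 -0.0179  0.007 ] yaw 78.47 tilt 0.19 F [-0.59  0.6  -0.25] M [0.016 0.166 0.032] g 0.389 q [ 0.62  0.15 -0.67  2.09  0.11  0.93 -0.31]
t 5.95 p [ 0.4587 -0.018   0.007 ] yaw 78.46 tilt 0.19 F [-1.56 -0.77 -0.13] M [0.079 0.221 0.045] g 0.386 q [ 0.62  0.15 -0.67  2.09  0.11  0.93 -0.31]
t 6.08 p [ 0.4587 -0.018   0.007 ] yaw 78.46 tilt 0.19 F [-1.34  0.09  1.14] M [0.045 0.247 0.049] g 0.389 q [ 0.62  0.15 -0.67  2.09  0.11  0.93 -0.31]
```

```bash
python3 -m inch '[[-1,0,0,-3,0],[-1,0,0,-2,0],[-1,0,0,0,0]]' ;for i in 1 2 3 4; do python3 -m inch '[[-1,0,0,0,0]]' >/dev/null;  python3 plan.py 0.4599 -0.018 0.007 78.5 0|head -1; done;  python3 - <<'E'
from h import *
im=snap('scene');P=cloud(im);c=im['color'].astype(int)
u=np.array([np.cos(np.radians(78.5)),np.sin(np.radians(78.5))]);n=np.array([u[1],-u[0]])
D=P[...,:2]-np.array([.4575,-.018]);s=D@u;w=D@n
k=(abs(w)<.012)&(P[...,2]>.05)&(P[...,2]<.08)
for a in np.arange(-.18,.19,.03):
    q=k&(abs(s-a)<.015); 
    if q.sum()>5: print(a.round(2),q.sum(),np.median(P[q][:,2]).round(4))
E
```

```text
time: 6.45
position: [0.4571, -0.0178, 0.0106]
tool_rot: [-2.432, -1.985, -0.003]
ft_force: [0.1, 0.5, -6.8]
grip_width: 0.381
t 6.58 p [ 0.4568 -0.0178  0.0104] yaw 78.42 tilt 0.2 F [ 0.4   0.74 -6.34] M [ 0.212 -0.11  -0.025] g 0.386 q [ 0.62  0.14 -0.67  2.09  0.1   0.94 -0.3 ]
t 6.7 p [ 0.4567 -0.0178  0.0102] yaw 78.42 tilt 0.21 F [-0.79  0.14 -6.15] M [ 0.223 -0.141 -0.009] g 0.388 q [ 0.62  0.14 -0.67  2.09  0.1   0.94 -0.3 ]
t 6.83 p [ 0.4566 -0.0178  0.0101] yaw 78.41 tilt 0.21 F [-0.37  0.22 -6.28] M [ 0.205 -0.123  0.043] g 0.388 q [ 0.62  0.14 -0.67  2.09  0.1   0.94 -0.3 ]
t 6.95 p [ 0.4566 -0.0178  0.0101] yaw 78.41 tilt 0.21 F [-1.52  0.84 -5.95] M [ 0.204 -0.159 -0.021] g 0.386 q [ 0.62  0.14 -0.67  2.09  0.1   0.94 -0.3 ]
-0.18 38 0.0633
-0.15 6 0.0644
0.0 51 0.065
0.03 56 0.0652
0.06 60 0.0653
0.09 64 0.0654
0.12 63 0.0657
0.15 73 0.0657
0.18 83 0.0652
```

The bar is held level, about 4 mm clear of the rests, with a load of 6.2 N (0.63 kg). The moment about the jaw axis is +0.228 N·m against a baseline of about 0. That puts the balance point about 37 mm towards the black end from the grip. I'll set the bar back down and regrip there.

```bash
python3 -m inch '[[-1,0,0,2,0],[-1,0,0,2,0],[-1,0,0,1,0],[-1,0,0,0,0]]';  python3 -m inch '[[0.4,0,0,0,0],[0.4,0,0,0,0],[0.4,0,0,0,0],[0.4,0,0,0,0]]'; python3 plan.py 0.451 -0.0541 0.007 78.5 2
```

```text
time: 7.5
position: [0.457, -0.0179, 0.0072]
tool_rot: [-2.432, -1.984, 0.0]
ft_force: [-0.5, -0.4, -5.8]
grip_width: 0.387
time: 8.0
position: [0.4599, -0.0182, 0.0089]
tool_rot: [2.433, 1.985, 0.005]
ft_force: [-0.6, -0.1, -0.8]
grip_width: 0.679
t 8.0 p [ 0.4599 -0.0182  0.0089] yaw 78.44 tilt 0.22 F [-0.58 -0.15 -0.79] M [-0.025 -0.039 -0.018] g 0.679 q [ 0.62  0.15 -0.67  2.09  0.11  0.93 -0.31]
to go world mm [ -8.9 -35.9  -1.9] turn 0.06
[1, -18, -1, 1.0, -0.001]
[1, -18, -1, 1.0, -0.001]
```

```bash
python3 -m inch '[[0.4,-20,-2,1,0],[0.4,-17,-1,1,0],[0.4,0,0,0,0]]' ; python3 plan.py 0.4496 -0.0543 0.007 78.5 1; python3 -m inch '[[-1,0,0,0,0],[-1,0,0,0,0],[-1,0,0,0,0],[-1,0,0,0,0]]' 40; for i in 1 2 ; do python3 -m inch '[[-1,0,0,0,0]]' >/dev/null;  python3 plan.py 0.4496 -0.0543 0.007 78.5 0; done
```

```text
time: 8.38
position: [0.4501, -0.0543, 0.0071]
tool_rot: [2.431, 1.986, 0.007]
ft_force: [0.3, 0.4, -0.6]
grip_width: 0.698
t 8.38 p [ 0.4501 -0.0543  0.0071] yaw 78.5 tilt 0.29 F [ 0.27  0.38 -0.59] M [ 0.03  -0.081 -0.018] g 0.698 q [ 0.68  0.13 -0.64  2.11  0.1   0.92 -0.22]
to go world mm [-0.5 -0.  -0.1] turn -0.0
[1, -0, -0, 0.1, 0.000]
time: 8.88
position: [0.4506, -0.0522, 0.0073]
tool_rot: [2.429, 1.99, 0.008]
ft_force: [-0.8, -1.7, 0.3]
grip_width: 0.382
t 9.0 p [ 0.4506 -0.0522  0.0073] yaw 78.65 tilt 0.31 F [ 0.58 -1.38 -0.55] M [-0.16  -0.02  -0.045] g 0.388 q [ 0.67  0.13 -0.64  2.11  0.1   0.92 -0.22]
to go world mm [-1.  -2.1 -0.3] turn -0.15
t 9.12 p [ 0.4506 -0.0522  0.0074] yaw 78.64 tilt 0.31 F [ 0.15 -1.03  0.43] M [-0.117  0.008 -0.087] g 0.391 q [ 0.67  0.13 -0.64  2.11  0.1   0.92 -0.22]
to go world mm [-1.  -2.1 -0.4] turn -0.14
```

```bash
cat > bal.py <<'E'
from h import *
import sys
s=ctrl.get_state(); R=Ro.from_rotvec(s['tool_rot']).as_matrix(); n=R[:,1]
print('t',round(float(s['time']),2),'p',s['position'].round(4),'F',s['ft_force'].round(2),'M.jaw',round(float(s['torque']@n),3),'Mx',round(float(s['torque']@R[:,0]),3))
E
python3 -m inch '[[-1,0,0,-3,0],[-1,0,0,-3,0],[-1,0,0,0,0]]' >/dev/null;for i in 1 2 3 4 5 6; do python3 -m inch '[[-1,0,0,0,0]]' >/dev/null;  python3 bal.py; done;  cat > lev.py <<'E'
from h import *
import sys
# bar top heights along bar near tool: fit slope
s=ctrl.get_state();R=Ro.from_rotvec(s['tool_rot']).as_matrix();u=R[:2,0];n=R[:2,1]
im=snap('scene');P=cloud(im);c=im['color'].astype(int)
z0=s['position'][2]+.053
D=P[...,:2]-s['position'][:2];a=D@u;w=D@n
k=(abs(w)<.012)&(abs(P[...,2]-z0)<.02)&(abs(a)<.25)&(abs(a)>.02)
for b in np.arange(-.225,.24,.025):
    q=k&(abs(a-b)<.0125)
    if q.sum()>15: print(b.round(3),q.sum(),np.median(P[q][:,2]).round(4),end=' | ')
q=P[k];f=np.polyfit(a[k],q[:,2],1);print('\nslope deg',np.degrees(f[0]).round(2),'z at tool',f[1].round(4))
E
python3 lev.py
```

```text
t 9.62 p [ 0.4475 -0.0515  0.0114] F [ 0.72 -0.39 -5.53] M.jaw 0.04 Mx -0.068
t 9.75 p [ 0.4474 -0.0515  0.0112] F [ 0.46  0.31 -5.73] M.jaw 0.024 Mx -0.06
t 9.88 p [ 0.4473 -0.0514  0.0112] F [ 0.12 -0.19 -6.57] M.jaw 0.05 Mx -0.089
t 10.0 p [ 0.4473 -0.0514  0.0111] F [ 0.32  0.16 -6.24] M.jaw 0.022 Mx -0.124
t 10.12 p [ 0.4472 -0.0514  0.0111] F [-0.32 -0.   -6.68] M.jaw -0.05 Mx -0.088
t 10.25 p [ 0.4473 -0.0514  0.0111] F [ 0.57  0.22 -6.21] M.jaw -0.005 Mx -0.029
0.025 33 0.0658 | 0.05 49 0.066 | 0.075 48 0.066 | 0.1 46 0.0655 | 0.125 55 0.0658 | 0.15 52 0.0658 | 0.175 57 0.0656 | 0.2 60 0.0657 | 0.225 68 0.0615 | 
slope deg -1.07 z at tool 0.0673
```

The moment is now about 0 (mean 0.014 N·m, or roughly 2 mm of offset), and the bar is level. I'll lift it and carry it to the stand.

```bash
python3 -m inch '[[-1,0,0,-15,0],[-1,0,0,-20,0],[-1,0,0,-20,0],[-1,0,0,-15,0],[-1,0,0,0,0]]'; python3 bal.py; python3 plan.py 0.676 0.118 0.075 105 11
```

```text
time: 10.92
position: [0.4482, -0.0513, 0.0866]
tool_rot: [-2.428, -1.992, -0.005]
ft_force: [0.2, -0.2, -6.3]
grip_width: 0.386
t 10.93 p [ 0.4482 -0.0513  0.0866] F [ 0.15 -0.2  -6.35] M.jaw 0.002 Mx -0.124
t 10.93 p [ 0.4482 -0.0513  0.0866] yaw 78.72 tilt 0.2 F [ 0.15 -0.2  -6.35] M [-0.022 -0.122 -0.006] g 0.386 q [ 0.7   0.   -0.64  2.04 -0.    1.1  -0.13]
to go world mm [227.8 169.3 -11.6] turn 26.28
[1, 19, 17, 1.1, -0.042]
[1, 18, 18, 1.1, -0.042]
[1, 18, 19, 1.1, -0.042]
[1, 17, 20, 1.1, -0.042]
[1, 16, 20, 1.1, -0.042]
[1, 15, 21, 1.1, -0.042]
[1, 14, 22, 1.1, -0.042]
[1, 13, 22, 1.1, -0.042]
[1, 12, 23, 1.1, -0.042]
[1, 11, 23, 1.1, -0.042]
[1, 11, 24, 1.1, -0.042]
```

```bash
python3 -m inch '[[-1,19,17,0,-0.042],[-1,18,18,0,-0.042],[-1,18,19,0,-0.042],[-1,17,20,0,-0.042],[-1,16,20,0,-0.042]]'>/dev/null; python3 -m inch '[[-1,15,21,0,-0.042],[-1,14,22,0,-0.042],[-1,13,22,0,-0.042],[-1,0,0,0,0]]'; python3 bal.py; python3 plan.py 0.676 0.118 0.075 105 3
```

```text
time: 12.05
position: [0.6134, 0.0727, 0.0777]
tool_rot: [-2.047, -2.368, 0.008]
ft_force: [-0.9, -0.4, -7.0]
grip_width: 0.386
t 12.05 p [0.6134 0.0727 0.0777] F [-0.89 -0.4  -7.01] M.jaw 0.039 Mx -0.042
t 12.05 p [0.6134 0.0727 0.0777] yaw 98.3 tilt 0.72 F [-0.89 -0.4  -7.01] M [ 0.044 -0.036 -0.017] g 0.386 q [ 0.42  0.44 -0.72  1.64  0.3   1.19 -0.23]
to go world mm [62.6 45.3 -2.7] turn 6.7
[1, 12, 23, 0.9, -0.039]
[1, 11, 23, 0.9, -0.039]
[1, 10, 24, 0.9, -0.039]
```

```bash
python3 -m inch '[[-1,12,22,-3,-0.039],[-1,11,22,-3,-0.039],[-1,11,23,-2,-0.039],[-1,0,0,0,0],[-1,0,0,0,0]]'; python3 bal.py; python3 plan.py 0.676 0.118 0.075 105 1; python3 lev.py;  python3 - <<'E'
from h import *
im=snap('top','g.png');P=cloud(im);s=ctrl.get_state()
z=s['position'][2]+.0535;c=im['color'].astype(int)
k=(abs(P[...,2]-z)<.009)&(abs(P[...,0]-.67)<.12)&(P[...,1]>-.08)&(P[...,1]<.4)
w=k&(c.min(-1)>90)&(c.max(-1)-c.min(-1)<40); 
b=k&(c[...,2]>c[...,0]+50)
for n,m in(('white',w),('blue',b)):
    q=P[m];print(n,len(q),q.mean(0).round(4),cv2.minAreaRect((q[:,:2]*1000).astype(np.float32)))
cv2.imwrite('pics/g.png',cv2.resize(im['color'][140:260,200:380],None,fx=4,fy=4)[:,:,::-1])
E
```

```text
time: 12.68
position: [0.6697, 0.1133, 0.0783]
tool_rot: [-1.904, -2.475, 0.026]
ft_force: [-0.5, -0.7, -6.0]
grip_width: 0.387
t 12.68 p [0.6697 0.1133 0.0783] F [-0.53 -0.74 -5.96] M.jaw -0.01 Mx -0.116
t 12.68 p [0.6697 0.1133 0.0783] yaw 104.85 tilt 1.43 F [-0.53 -0.74 -5.96] M [ 0.019 -0.115 -0.035] g 0.387 q [ 0.3   0.58 -0.72  1.46  0.38  1.27 -0.19]
to go world mm [ 6.3  4.7 -3.3] turn 0.15
[1, 3, 7, 3.3, -0.003]
-0.15 59 0.1326 | -0.125 68 0.132 | -0.1 39 0.1321 | 0.025 60 0.1323 | 0.05 86 0.1326 | 0.075 85 0.1326 | 0.1 92 0.1325 | 0.125 89 0.1326 | 0.15 95 0.1328 | 0.175 98 0.1327 | 0.2 95 0.1328 | 0.225 60 0.132 | 
slope deg -0.03 z at tool 0.1323
white 747 [0.6584 0.1519 0.1316] ((659.3402099609375, 147.35507202148438), (33.881805419921875, 346.93328857421875), 14.734333038330078)
blue 68 [0.6124 0.3228 0.1324] ((612.9346313476562, 322.79473876953125), (34.13890075683594, 16.25632667541504), 15.594600677490234)
```

View pics/g.png

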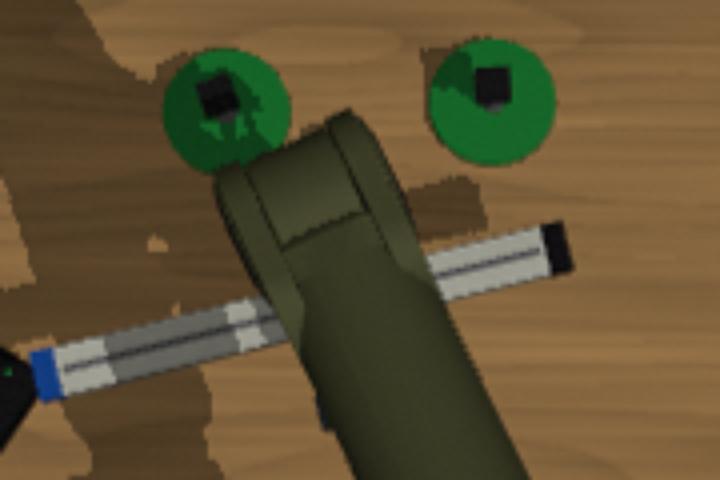

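The bar is over the stand and level, with caps at crop (47,375) blue and (557,248) black; the pad is hidden under the arm. The bar's centre is at (0.6593, 0.1474), so the balance point is at about (0.669, 0.111), against the pad at (0.674, 0.118). I need to shift by tool x +5.5 and y +6.7 mm, then go down.

```bash
python3 -m inch '[[-1,5.5,6.7,0,0],[-1,0,0,0,0]]' >/dev/null; for i in 1 2 3 4; do python3 -m inch '[[-1,0,0,0,0]]'>/dev/null; python3 bal.py; done; python3 -m inch '[[-1,0,0,12,0],[-1,0,0,10,0],[-1,0,0,0,0]]' >/dev/null; python3 bal.py;python3 plan.py .6748 .1203 .046 105 1; python3 lev.py
```

```text
t 13.15 p [0.6748 0.1196 0.0788] F [-0.67  0.5  -6.58] M.jaw -0.027 Mx -0.138
t 13.28 p [0.6747 0.1196 0.0789] F [-0.74  0.99 -5.88] M.jaw 0.004 Mx -0.199
t 13.4 p [0.6748 0.1195 0.0789] F [-0.41 -0.12 -6.36] M.jaw 0.006 Mx -0.196
t 13.53 p [0.6748 0.1194 0.079 ] F [ 0.09  0.2  -5.1 ] M.jaw -0.027 Mx -0.171
t 13.9 p [0.6736 0.119  0.0547] F [-1.09 -0.07 -6.21] M.jaw 0.007 Mx -0.118
t 13.9 p [0.6736 0.119  0.0547] yaw 104.75 tilt 1.45 F [-1.09 -0.07 -6.21] M [ 0.036 -0.113 -0.022] g 0.386 q [ 0.28  0.61 -0.7   1.47  0.4   1.24 -0.21]
to go world mm [ 1.2  1.3 -8.7] turn 0.25
[1, 1, 1, 8.7, -0.004]
-0.15 63 0.1089 | -0.125 73 0.1087 | -0.1 42 0.1083 | 0.025 54 0.1083 | 0.05 87 0.1089 | 0.075 90 0.1085 | 0.1 88 0.1087 | 0.125 92 0.1085 | 0.15 99 0.1084 | 0.175 96 0.1088 | 0.2 106 0.1089 | 0.225 54 0.1084 | 
slope deg -0.09 z at tool 0.1086
```

```bash
python3 -m inch '[[-1,0,1.5,6,0],[-1,0,0.5,4,0],[-1,0,0,0,0]]' >/dev/null; python3 bal.py; for i in 1 2; do python3 -m inch '[[-1,0,0,1.5,0],[-1,0,0,0,0]]' >/dev/null; python3 bal.py; done
```

```text
t 14.32 p [0.6762 0.1198 0.0448] F [ 0.33 -0.18 -5.28] M.jaw 0.013 Mx -0.115
t 14.57 p [0.6763 0.1199 0.0434] F [ 0.54 -0.39 -5.95] M.jaw -0.015 Mx -0.11
t 14.82 p [0.6766 0.1199 0.0424] F [-0.18  0.11 -4.77] M.jaw -0.041 Mx -0.079
```

```bash
for i in 1 2; do python3 -m inch '[[-1,0,0,1.5,0],[-1,0,0,0,0]]' >/dev/null; python3 bal.py; done; python3 lev.py
```

```text
t 15.07 p [0.6768 0.12   0.0416] F [-0.61 -0.74 -3.65] M.jaw -0.05 Mx 0.03
t 15.32 p [0.6768 0.12   0.041 ] F [-2.4  -0.36 -2.33] M.jaw -0.026 Mx 0.163
-0.15 62 0.0947 | -0.125 68 0.0949 | -0.1 45 0.0953 | 0.025 54 0.0946 | 0.05 78 0.0947 | 0.075 93 0.0948 | 0.1 88 0.095 | 0.125 89 0.0952 | 0.15 96 0.0948 | 0.175 95 0.0951 | 0.2 98 0.0947 | 0.225 55 0.0943 | 
slope deg -0.1 z at tool 0.0949
```

```bash
for i in 1 2; do python3 -m inch '[[-1,0,0,1.5,0],[-1,0,0,0,0]]' >/dev/null; python3 bal.py; done; for i in 1 2 3; do python3 -m inch '[[-1,0,0,0,0]]' >/dev/null; python3 bal.py; done
```

```text
t 15.62 p [0.6769 0.12   0.0402] F [-2.85 -1.41 -0.02] M.jaw -0.044 Mx 0.364
t 15.88 p [0.6769 0.12   0.0395] F [-2.28 -1.4   2.19] M.jaw -0.079 Mx 0.481
t 16.0 p [0.6769 0.12   0.0396] F [-2.44 -1.05  1.14] M.jaw -0.076 Mx 0.453
t 16.12 p [0.6769 0.12   0.0397] F [-2.74 -1.45  1.57] M.jaw -0.084 Mx 0.472
t 16.25 p [0.6769 0.12   0.0396] F [-2.67 -0.51  0.78] M.jaw 0.006 Mx 0.391
```

```bash
python3 -m inch '[[-1,0,-0.8,-0.5,0],[-1,0,0,0,0]]' 40 >/dev/null; python3 bal.py; python3 -m inch '[[-1,0,0,0,0],[-1,0,0,0,0]]' 8 >/dev/null; python3 bal.py;python3 -m inch '[[-1,0,0,0,0]]' >/dev/null; python3 bal.py; python3 lev.py
```

```text
t 16.5 p [0.677  0.12   0.0401] F [-1.58 -0.47 -1.06] M.jaw 0.01 Mx 0.279
t 16.75 p [0.677 0.12  0.04 ] F [-1.26 -0.54 -0.01] M.jaw -0.046 Mx 0.211
t 16.88 p [0.677 0.12  0.04 ] F [-1.92 -0.88 -0.05] M.jaw -0.051 Mx 0.197
-0.15 54 0.0942 | -0.125 68 0.0941 | -0.1 44 0.094 | 0.025 58 0.094 | 0.05 82 0.094 | 0.075 87 0.0939 | 0.1 90 0.0941 | 0.125 89 0.0942 | 0.15 99 0.094 | 0.175 103 0.0941 | 0.2 99 0.094 | 0.225 53 0.0936 | 
slope deg -0.08 z at tool 0.094
```

```bash
python3 -m inch '[[-1,0,0,0,0],[-1,0,0,0,0]]' 3 ; python3 lev.py; python3 -m inch '[[-0.12,0,0,0,0],[-0.12,0,0,0,0]]'; python3 bal.py;  python3 lev.py
```

```text
time: 17.18
position: [0.6769, 0.12, 0.0399]
tool_rot: [-1.91, -2.477, 0.022]
ft_force: [-1.4, -0.7, -0.6]
grip_width: 0.389
-0.15 58 0.094 | -0.125 65 0.0938 | -0.1 45 0.0941 | 0.025 61 0.0945 | 0.05 85 0.0938 | 0.075 85 0.094 | 0.1 87 0.094 | 0.125 90 0.0941 | 0.15 91 0.094 | 0.175 94 0.094 | 0.2 102 0.094 | 0.225 55 0.0936 | 
slope deg -0.08 z at tool 0.0939
time: 17.48
position: [0.6781, 0.1205, 0.0404]
tool_rot: [-1.911, -2.478, 0.018]
ft_force: [0.5, -0.0, 0.1]
grip_width: 0.435
t 17.48 p [0.6781 0.1205 0.0404] F [ 0.54 -0.03  0.06] M.jaw -0.001 Mx -0.11
-0.15 56 0.0938 | -0.125 71 0.094 | -0.1 43 0.0937 | 0.025 56 0.0942 | 0.05 84 0.0938 | 0.075 85 0.0939 | 0.1 87 0.0938 | 0.125 95 0.0941 | 0.15 89 0.0938 | 0.175 95 0.0937 | 0.2 96 0.0936 | 0.225 55 0.0937 | 
slope deg -0.06 z at tool 0.0937
```

The bar is free and stays level. I'll open wide, centre the jaws and retreat upward.

```bash
python3 -m inch '[[0.6,0,0,0,0],[0.6,0,0,0,0],[0.6,0,0,0,0],[0.6,0,0,0,0]]'; python3 lev.py; python3 -m inch '[[0.6,0,0,-6,0],[0.6,0,0,-12,0],[0.6,0,0,-25,0],[0.6,0,0,-30,0],[0.6,0,0,-30,0]]'; python3 bal.py
```

```text
time: 18.02
position: [0.6786, 0.1207, 0.0408]
tool_rot: [-1.911, -2.479, 0.017]
ft_force: [0.9, 0.2, -0.3]
grip_width: 0.765
-0.15 58 0.0934 | -0.125 69 0.0936 | -0.1 42 0.094 | 0.025 58 0.0938 | 0.05 83 0.094 | 0.075 88 0.0942 | 0.1 90 0.0935 | 0.125 91 0.0941 | 0.15 95 0.0937 | 0.175 98 0.0939 | 0.2 97 0.0941 | 0.225 54 0.0934 | 
slope deg -0.03 z at tool 0.0937
time: 18.7
position: [0.6791, 0.1205, 0.147]
tool_rot: [-1.909, -2.477, 0.02]
ft_force: [0.6, -0.1, -0.5]
grip_width: 0.801
t 18.7 p [0.6791 0.1205 0.147 ] F [ 0.6  -0.1  -0.54] M.jaw -0.033 Mx -0.153
```

```bash
python3 -m inch '[[0.6,-20,-30,-20,0],[0.6,-20,-30,-20,0],[0.6,-20,-30,0,0],[0.6,0,0,0,0],[0.6,0,0,0,0]]' >/dev/null; python3 - <<'E'
from h import *
im=snap('scene','h.png');P=cloud(im)
u=np.array([-.255,.967]);n=np.array([.967,.255]);D=P[...,:2]-np.array([.6749,.1195]);a=D@u;w=D@n
k=(abs(w)<.013)&(abs(a)<.22)&(abs(P[...,2]-.094)<.012)
f=np.polyfit(a[k],P[k][:,2],1);g=np.polyfit(w[k],P[k][:,2],1);print('pitch',np.degrees(f[0]),'roll',np.degrees(g[0]),'z',f[1])
t=snap('top');P=cloud(t);c=t['color'].astype(int);k=(abs(P[...,2]-.094)<.012)&(abs(P[...,0]-.67)<.12)&(P[...,1]>-.08)&(P[...,1]<.36)&(c.min(-1)>90)&(c.max(-1)-c.min(-1)<40)
print(cv2.minAreaRect((P[k][:,:2]*1000).astype(np.float32)))
E
```

```text
pitch 0.018332164908695082 roll -0.13901531121847102 z 0.09368927665023848
((666.6810913085938, 153.38314819335938), (34.69179916381836, 346.3872375488281), 15.081424713134766)
```

View pics/h.png

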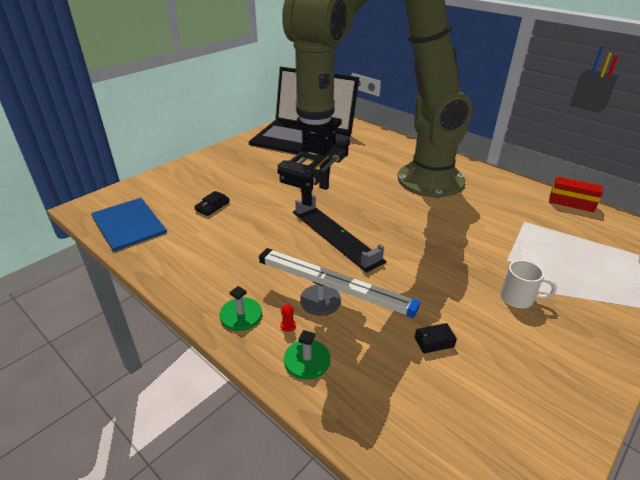

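The picture shows the bar level on the grey stand, from its black cap (264,256) to its blue cap (413,307). Pitch is 0.02° and roll 0.14°. The gripper is clear and the bystanders haven't moved, so I'll hand in.

```bash
python3 -c "
from bench import ctrl
print(ctrl.get_state()['time']); print(ctrl.close_job())"
```

```text
19.425
the job is handed in; nothing more can be done
None
```

The bar is on the grey stand's pad, level and standing on its own, and I handed the job in at 19.4 s of the 54 s allowed.

- **Finding the balance point:** I lifted the bar about 4 mm at its middle. The wrist moment put the balance point about 37 mm towards the black end. I set it back down and regripped there, and the moment then read about zero.
- **Placing:** I carried the bar level to the stand, turned it square to the pad, and lowered it in roughly 1 mm steps until the pad took the weight. I then eased the grip and let go.
- **Last checks:** After release and retreat, pitch was 0.02° and roll about 0.14°. By the cameras, the balance point is about 2–3 mm from the pad's centre. The gripper was clear, and the mouse, figurine, adapter, mug and both green stands looked untouched in the last picture.

**What disagreed:**
- The reported tool height reads about 27 mm lower than the fingers really are. My first grip therefore closed in the air above the bar without touching it. I measured the error in the depth images and corrected for it.
- The bar's top reads about 1 mm higher on the pad than I expected, which is within the 2 mm calibration.
- For a moment the tool pressed down on the pad with about 1–2 N beyond the bar's weight. By the spring rate that is about 3.5 mm of sink, well short of the 8 mm stop.

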